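# Bring the salt round on the spice carousel

## Task

Turn the spice carousel until the salt shaker stands right at the little upturned steel index tab by the rim, squarely in line with it. Turn it by gently pushing an arm of the wooden cross on top with the tips of the shut fingers, either way round, so that the jars ride along upright; do not touch, lift or move the jars themselves or disturb the things standing round it. Leave the carousel at rest and draw back clear.

Things in the scene. Friction and masses are not known exactly. Their poses are not given: they have to be found in the camera images.
- index: fixed flat steel tongue, 22 mm wide, that sticks out from under the tray on the robot's side and ends in an upturned tab 22 mm wide, 5 mm thick, its top 32 mm above the worktop. Origin on the carousel's turning axis at worktop height; the tongue runs along its own -x axis, the tab stands at x = -0.1265 m in its own frame. Its yaw differs from the foot's.
- cross: wooden cross handle on the carousel's post, turning with the tray. Origin on the turning axis at the arms' centre line, 155 mm above the worktop. Four round level arms, 12 mm thick, at +-45 and +-135 degrees from its own x axis (over the gaps between the jars), each 75 mm long to the centre of the 18 mm ball at its end; hub 40 mm across. Free air below down to the jars' tops (120 mm up at most).
- tray (a joint): turn of the tray with its cross and jars about the vertical axis, rad, growing counter-clockwise seen from above; 0 at the start, stops at +-6.28. It turns freely but with dry friction (about 0.1 N m and some drag, so 2 to 3 N on an arm) and stays where it is left. Wooden tray, 210 mm across; its floor 18 mm, its rim 30 mm above the worktop.
- salt_shaker: loose salt shaker standing on the tray: clear glass body that narrows upwards, domed grey cap with holes, 44 mm across, 90 mm high; the wanted jar. Origin at the centre of its underside, about 64 mm from the turning axis, z up along it.
- low_jar: loose squat jar with dark contents and a white lid, 52 mm across, 70 mm high, on the tray; origin at the centre of its underside, z up.
- spice_jar: loose cylindrical spice jar with a white lid of nearly its own width, 47 mm across, 98 mm high, on the tray; origin at the centre of its underside, z up.
- dropper_bottle: loose slim brown dropper bottle with a pointed black rubber top, 33 mm across, 102 mm high, on the tray; origin at the centre of its underside, z up.
- mug: bystander: white spotted mug, 82 mm across, 91 mm high, standing behind the carousel; origin at its underside.
- lemon: bystander: lemon, 78 x 55 x 56 mm, lying behind the carousel; origin at its underside.
- tin: bystander: food tin, 75 mm across, 58 mm high, standing to the right of the carousel; origin at the centre of its underside.
- carousel_foot: fixed black round foot of the spice carousel, 132 mm across, 10 mm high; origin on the vertical turning axis at worktop height. It never moves during a run. A wall cabinet hangs behind it: its front face is at x = 0.62 m, its underside 0.46 m above the worktop.
Mind the look-alikes: they are no part of the job. Leave any green or red look-alike of the low_jar alone.

How it is judged (in metres and radians):
On the way:
1. a finger pushes on an arm of the cross (contact force between the fingers and cross above 0.3 N), for 0.04 s.
At the end, for the whole second after the job is handed in: The salt shaker's centre is within 15 mm of the line from the carousel's axis to the index tab, on the tab's side; the tray is at rest, and all four jars still stand upright on it (y of salt_shaker in the frame of index between -0.015 and 0.015 m and x of salt_shaker in the frame of index below -0.045 m and velocity of joint tray between -0.05 and 0.05 rad/s and angle between each of salt_shaker, low_jar, spice_jar, dropper_bottle's own z axis and vertical below 0.1 rad and height (world z) of each of salt_shaker, low_jar, spice_jar, dropper_bottle below 0.03 m and horizontal distance between each of salt_shaker, low_jar, spice_jar, dropper_bottle and carousel_foot below 0.092 m); the robot touches nothing.
It fails at once if a jar on the carousel is touched by the robot (more than 0.5 N) (contact force between any of the fingers, the arm and salt_shaker above 0.5 N or contact force between any of the fingers, the arm and low_jar above 0.5 N or contact force between any of the fingers, the arm and spice_jar above 0.5 N or contact force between any of the fingers, the arm and dropper_bottle above 0.5 N).
It fails at once if a jar is lifted, tipped over or carried off the tray (height (world z) of any of salt_shaker, low_jar, spice_jar, dropper_bottle above 0.035 m or angle between any of salt_shaker, low_jar, spice_jar, dropper_bottle's own z axis and vertical above 0.35 rad or horizontal distance between any of salt_shaker, low_jar, spice_jar, dropper_bottle and carousel_foot above 0.1 m).
It fails at once if the cross is pushed or squeezed with more than 40 N (contact force between any of the fingers, the arm and cross above 40 N).
It fails at once if a thing standing round the carousel is moved more than 20 mm (distance of any of mug, lemon, tin from where it was at the start of the episode above 0.02 m).
It also fails if it takes over 72 s, if anything falls off the work surface, if the arm or the gripper's body presses on something with over 40 N, if the wrist force passes 120 N, or if a joint passes its speed limit or range.

## Robot

A 6-joint arm with a two-finger parallel gripper is mounted at the origin on a cart in front of the work surface, level with it; the furniture and walls round the work are solid. World frame = base frame: x ahead of the robot, y to its left, z up, the work surface at z = 0. Lengths are in mm, angles in degrees, forces in N, time in s.
With the tool pointing down it reaches from about 350 to 850 mm from the base axis. Payload 8.1 kg.
Tool frame: the origin (TCP) lies between the finger pads; the fingertips stand 22 mm ahead of it and the grasp point (between the pads) lies 3 mm ahead of it; z points along the fingers, y is the line along which they close (so a half turn about z gives the same grasp; the last joint's range is limited). The gripper opens to 85 mm and grips with 20 to 120 N. Pads are 22 mm wide; open, the fingers measure 114 mm over their backs; the gripper's body (76 mm by 85 mm) begins 54 mm behind the grasp point. The pads swing forward as they close: fully open they stand 13 mm farther back than shut.
Start: joints at [-82.185, 7.471, 85.268, -0, 87.261, -4.893], TCP at [132.012, -585.302, 228.192] pointing down, gripper open.
Joint ranges: [-169.43, 169.43], [-51.17, 129.36], [1.28, 143.12], [-76.62, 256.62], [0, 156.53], [-152.29, 152.29]. Speed limits (degrees/s): [136.94, 136.94, 159.86, 180, 180, 180].

## Interface

Orientations are given as [roll, pitch, yaw] about the fixed x, y, z axes, in that order (R = Rz(yaw) Ry(pitch) Rx(roll)).
In Python, from bench import sense, snapshot, calibration, hand_in gives the robot as it stands.
- The arm moves only by the shell command python3 -m crank 'ROWS' [FORCE]. ROWS is JSON, a list of rows, each a list of 5 numbers: the shift along the tool's x, y, z in cm, then the turn about the tool's z in rad, then the finger opening in cm, from 0 to 8.54. A call has 1 to 20 rows; each row is the pose to reach, as a shift and turn from the pose commanded when the call began, along the tool's axes at that moment; what a row does not reach only later rows make up. A row lasts 1/10 s, in which the tool goes at most 50 mm and 8.59 degrees, less where a joint would pass 70% of its speed; a pose out of reach is approached as far as the arm can. A call with a gripper value outside its range is refused whole. The fingers move at their own pace and stop on an object; FORCE is the grip in N (left out, the last holds). Time passes only in rows, so rows that repeat a pose let the fingers close. It gives the time, the measured TCP pose, the force, the opening and the grip force at its end, in the units of the state.
- sense(): the state, without advancing time (a new reading comes with each control period).
- snapshot(name): name is "scene" or "top"; returns (picture, depth): 384x512x3 uint8, red, green, blue; 384x512 float32, mm along the optical axis (not along the pixel's ray), 0 where there is no reading.
- calibration(name): a dict with "fovy" (degrees; the focal length in pixels is half the picture's height over the tangent of half this angle, whatever the lens; pixels are square), "cx", "cy" (the principal point, pixels), "rvec" (rotation vector, rad) and "tvec" (3), from world to camera coordinates, as OpenCV has them. Camera axes: x right, y down, z forward; pixel columns grow to the right and rows downward; lengths in mm; the calibration is good to about 2 mm. A picture is of the moment at which its call begins. calibration takes no time and is no camera call.
- hand_in(): hands the job in; it is judged then, once.
The state is a dict: "time": time; "joint_pos": joint angles; "qd": joint speeds; "joint_efforts": joint torques, N m; "tool_pos": TCP position; "tcp_rot": TCP orientation; "ft_force": force on the tool from outside, world axes, zero at the start; "wrist_torque": the same for the moment, N m; "finger_gap": finger opening in mm; "grip_force": force on a finger pad.
Only numpy, scipy, OpenCV 4.12 (cv2) and the standard library are available. Lean on these libraries where they do the work, as an engineer would, in place of code of your own. Each camera call takes 0.05 s, during which the arm holds its last target. There are 200 camera calls.

## Working session

There is one attempt and no reset: what is moved stays moved. The work goes in short steps, Python scripts to look and compute and a shell command to move; the robot and the scene stay as the last step left them, time stands still between calls to the robot, and variables do not carry over. Pictures are saved under pics/ and viewed, at most 10 in all, crops included, and the job is handed in when it is done.

```bash
mkdir -p pics
cat > h.py <<'E'
import numpy as np, cv2
from bench import sense, snapshot, calibration
def cam(n):
    c=calibration(n); f=192/np.tan(np.radians(c["fovy"])/2)
    K=np.array([[f,0,c["cx"]],[0,f,c["cy"]],[0,0,1]]); R=cv2.Rodrigues(np.array(c["rvec"],float))[0]
    return K,R,np.array(c["tvec"],float).ravel()
def ray(n,u,v,z):
    K,R,t=cam(n); d=R.T@np.linalg.inv(K)@[u,v,1]; o=-R.T@t
    return o+d*(z-o[2])/d[2]
def proj(n,p):
    K,R,t=cam(n); q=K@(R@np.array(p,float)+t); return q[:2]/q[2]
def pts(n,depth):
    K,R,t=cam(n); v,u=np.mgrid[:384,:512]
    P=np.stack([(u-K[0,2])/K[0,0]*depth,(v-K[1,2])/K[1,1]*depth,depth],-1)
    return (P-t)@R
E
python3 - <<'E'
from h import *
ims=[]
for n in("scene","top"):
    p,d=snapshot(n); np.savez(n+"0.npz",p=p,d=d); cv2.imwrite(f"pics/{n}0.png",p[...,::-1]); K,R,t=cam(n); print(n,calibration(n),-R.T@t)
print(sense())
E
```

```text
scene {'fovy': 42.67299140416141, 'cx': 263.87356623691215, 'cy': 197.34959502146688, 'rvec': array([ 0.60610903, -2.44421663,  1.38729699]), 'tvec': array([ 463.02893528,  266.71937522, 1128.75334545])} [-12.02562037 947.49252524 813.46938108]
top {'fovy': 54.90188368764102, 'cx': 250.44830681093632, 'cy': 186.93974908720008, 'rvec': array([ 2.12200382, -2.18410626,  0.14221792]), 'tvec': array([-110.16303189,  581.0058266 ,  905.61311573])} [ 453.57035741 -124.97811429  973.90614607]
{'time': 0.1, 'joint_pos': array([-8.21829135e+01,  7.51130413e+00,  8.53227589e+01,  3.19033557e-03,
        8.72612180e+01, -4.89388428e+00]), 'qd': array([-0.06516463, -0.00985313, -0.02017908,  0.1237854 , -0.0311067 ,
       -0.01685234]), 'joint_efforts': array([ 1.28736254e-03, -5.70951569e+01, -5.01941729e+01, -1.84000523e-04,
        8.09054036e-03, -6.62160033e-06]), 'tool_pos': array([ 131.9859156 , -584.79783013,  227.24656928]), 'tcp_rot': array([-1.79905338e+02, -1.13032956e-02,  1.27108064e+01]), 'ft_force': array([-0.91299459,  0.42952744, -0.13161264]), 'wrist_torque': array([-0.03023808, -0.03259099, -0.00077161]), 'grip_force': 0.0, 'finger_gap': 85.37718348608288}
```

View pics/scene0.png

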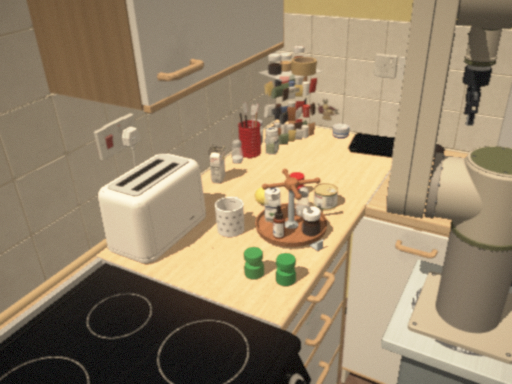

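View pics/top0.png

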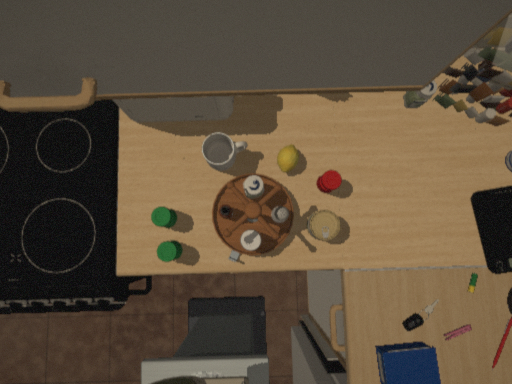

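The scene view shows the carousel at about (292,222). In the top view it is at (254,214), with the tab at about (235,256), the tin at (323,225) and the mug at (219,150). Four jars ride on the tray, at top-view pixels (254,186), (281,214), (251,240) and (226,211). I'll enlarge both views to tell them apart.

Run:
```python
import numpy as np,cv2
a=np.load("top0.npz")["p"][165:275,195:345,::-1]; b=np.load("scene0.npz")["p"][160:260,240:350,::-1]
A=cv2.resize(a,None,fx=4,fy=4,interpolation=2); B=cv2.resize(b,None,fx=5,fy=5,interpolation=2)
cv2.imwrite("pics/topc.png",A); cv2.imwrite("pics/scenec.png",B)
```

```text
(no output)
```

View pics/topc.png

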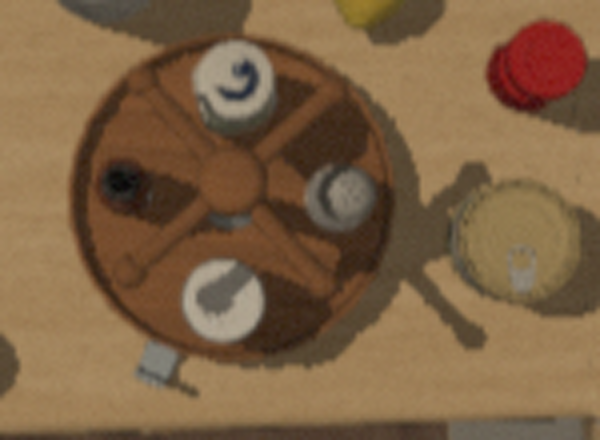

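View pics/scenec.png

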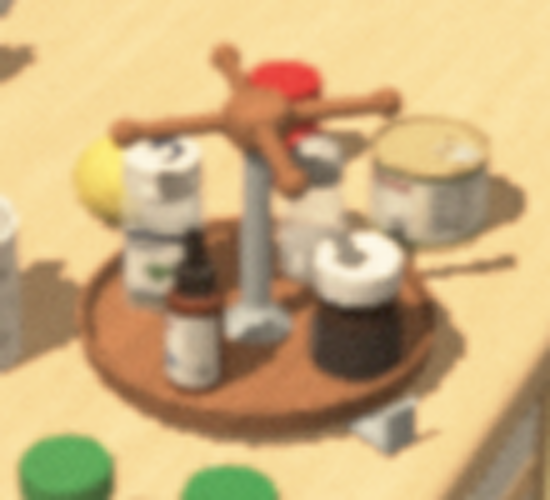

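Candidates in the top view:
- (254,186): white lid with a mark, tall, so the spice_jar.
- (226,211): dark point, so the dropper_bottle.
- (251,240): white lid with dark contents, so the low_jar.
- (281,213): domed grey cap on a clear glass body that narrows upwards, so this is the **salt shaker**. In the scene crop it stands at the back right, which agrees.

The steel tab is at top pixel (233,258). Next I'll measure.

Run:
```python
from h import *
z=np.load("top0.npz"); p,d=z["p"].astype(int),z["d"]; P=pts("top",d)
print("table z", np.median(P[120:140,160:190,2]), np.median(P[110:130,330:400,2]))
R=np.zeros((384,512),bool); R[165:275,195:300]=1
Z=P[...,2]; X=P[...,:2]
cr=R&(Z>142)&(Z<180); c=X[cr]; print("cross n",cr.sum(),"bbox ctr",(c.min(0)+c.max(0))/2,c.min(0),c.max(0))
hub=cr&(Z>163); print("z pct",np.percentile(Z[cr],[5,50,95]))
# rim circle
wood=(p[...,0]-p[...,2]>55)&(p[...,0]<170)&R
rim=R&(Z>22)&(Z<36)
(cx,cy),r=cv2.minEnclosingCircle(X[rim&(p[...,0]-p[...,2]>40)].astype(np.float32)); print("rim enc",cx,cy,r)
for n,(u,v),zz in [("hub",(253.5,210.2),172),("b1",(195+143/4,165+85/4),160),("b2",(195+342/4,165+93/4),160),("b3",(195+130/4,165+270/4),160),("b4",(195+335/4,165+290/4),160),("salt",(281.8,212.6),88),("low",(195+223/4,165+300/4),70),("spice",(195+235/4,165+80/4),98),("drop",(195+122/4,165+182/4),102),("tab",(195+152/4,165+378/4),30)]:
    print(n,ray("top",u,v,zz).round(1),"depthpt",P[int(round(v)),int(round(u))].round(1))
sat=p.max(-1)-p.min(-1)
g=R&(sat<35)&(p.max(-1)>95); g[:248]=0; ys,xs=np.nonzero(g)
for y in range(246,264): print(y,[tuple(p[y,x])+(int(Z[y,x]),) for x in range(228,242,2)])
```

```text
table z 0.5094596957572732 0.6961404953956034
cross n 918 bbox ctr [ 511.79650987 -130.21514985] [ 447.37992625 -194.64414661] [576.21309348 -65.78615309]
z pct [157.418908   161.80702815 168.92603977]
rim enc 516.1158447265625 -154.527099609375 145.8256072998047
hub [ 508.8 -131.8  172. ] depthpt [ 509.4 -132.9  169.1]
b1 [564.3 -82.9 160. ] depthpt [564.4 -83.6 163. ]
b2 [ 556.6 -193.2  160. ] depthpt [ 556.7 -191.8  163.7]
b3 [462.5 -73.6 160. ] depthpt [463.5 -74.9 163. ]
b4 [ 448.4 -185.1  160. ] depthpt [ 446.3 -196.1   20.2]
salt [ 506.8 -200.1   88. ] depthpt [ 504.8 -198.9  106.4]
low [ 443.8 -123.8   70. ] depthpt [ 444.  -124.4   87.6]
spice [ 574.1 -134.8   98. ] depthpt [ 571.6 -135.2  116.4]
drop [514.8 -66.3 102. ] depthpt [515.1 -68.3 114.2]
tab [396.2 -77.8  30. ] depthpt [395.1 -77.9  32.2]
246 [(np.int64(117), np.int64(83), np.int64(54), 31), (np.int64(74), np.int64(49), np.int64(32), 29), (np.int64(86), np.int64(56), np.int64(38), 21), (np.int64(106), np.int64(69), np.int64(41), 15), (np.int64(108), np.int64(71), np.int64(43), 21), (np.int64(108), np.int64(70), np
[... 5293 characters left out ...]
, 0)]
262 [(np.int64(165), np.int64(134), np.int64(94), 1), (np.int64(162), np.int64(131), np.int64(92), 0), (np.int64(156), np.int64(127), np.int64(88), 1), (np.int64(146), np.int64(122), np.int64(90), 0), (np.int64(147), np.int64(121), np.int64(86), 3), (np.int64(134), np.int64(110), np.int64(76), 2), (np.int64(99), np.int64(81), np.int64(55), 4)]
263 [(np.int64(161), np.int64(131), np.int64(92), 2), (np.int64(162), np.int64(132), np.int64(95), 0), (np.int64(162), np.int64(132), np.int64(92), 3), (np.int64(155), np.int64(127), np.int64(86), -1), (np.int64(159), np.int64(129), np.int64(90), 3), (np.int64(155), np.int64(125), np.int64(86), 2), (np.int64(136), np.int64(110), np.int64(75), 0)]
```

```bash
cat >> h.py <<'E'
from scipy.optimize import least_squares
def measure(c0=None,v=1):
    p,d=snapshot("top"); P=pts("top",d); Z=P[...,2]; X=P[...,:2]
    q=p.astype(int); sat=q.max(-1)-q.min(-1)
    if c0 is None: c0=np.array([510,-132.])
    r=np.hypot(*(X-c0).transpose(2,0,1)); a=np.arctan2(X[...,1]-c0[1],X[...,0]-c0[0])
    th=np.arange(-180,180,5); E=[]
    for k in th:   # tray outer edge per direction
        m=(abs(np.degrees(a)-k-2.5)<2.5)&(Z>22)&(Z<37)&(r<112)&(r>95)
        if m.sum()>2: j=np.argmax(np.where(m,r,0)); E.append(X.reshape(-1,2)[j])
    E=np.array(E); s=least_squares(lambda w:np.hypot(E[:,0]-w[0],E[:,1]-w[1])-w[2],[*c0,105],loss="soft_l1").x
    cr=(Z>145)&(Z<185)&(r<90); arm=cr&(r>30)&(r<80)
    ang=0.25*np.angle(np.exp(4j*a[arm]).mean())
    tab=(Z>22)&(Z<40)&(r>115)&(r<140)&(sat<40); T=X[tab].mean(0)
    return p,P,dict(tray=s,arm=np.degrees(ang),tab=T,ntab=tab.sum(),ncr=cr.sum(),r=r,a=a,sat=sat)
E
python3 - <<'E'
from h import *
p,P,m=measure(); print({k:m[k] for k in("tray","arm","tab","ntab","ncr")})
Z=P[...,2];X=P[...,:2]
# jar tops by depth, near expected
for n,c,z0,z1 in [("salt",(505,-199),95,112),("low",(444,-124),78,94),("spice",(571.6,-135),108,122),("drop",(515,-68),95,125)]:
    k=(np.hypot(X[...,0]-c[0],X[...,1]-c[1])<30)&(Z>z0)&(Z<z1); print(n,k.sum(),X[k].mean(0),(X[k].min(0)+X[k].max(0))/2,Z[k].max())
for n,c in [("tin",(323,225)),("mug",(219,150)),("red",(329,181)),("lemon",(288,158))]: print(n,P[c[1],c[0]])
# symmetric check: axis from scene view of post hub
z=snapshot("scene"); Q=pts("scene",z[1]); k=(Q[...,2]>145)&(Q[...,2]<185)&(np.hypot(Q[...,0]-510,Q[...,1]+132)<95); print("scene cross bbox",(Q[k].min(0)+Q[k].max(0))/2,k.sum())
E
```

```text
{'tray': array([ 511.7604262 , -129.95536348,  103.88278605]), 'arm': np.float64(40.02029851077726), 'tab': array([420.35836981, -75.46950949]), 'ntab': np.int64(21), 'ncr': np.int64(917)}
salt 160 [ 506.06858839 -197.98935949] [ 506.56770163 -198.4554771 ] 110.53202079691765
low 348 [ 446.04520808 -122.91927361] [ 446.44761953 -122.15304801] 92.96413604893323
spice 288 [ 573.77791234 -133.49853933] [ 574.04587927 -132.92674342] 120.50953001396039
drop 51 [516.44088283 -63.66143149] [516.5683227  -63.50149484] 121.6118921939457
tin [ 475.18424952 -302.93867365   57.78778362]
mug [683.43294507 -45.83902347   8.51435478]
red [ 582.64991301 -321.42037012   69.35404003]
lemon [ 646.74814082 -224.17355755   54.05069117]
scene cross bbox [ 508.69412003 -125.40140182  156.96002673] 462
```

Axis ≈ (511.5, -130). The salt shaker sits at -94° and the tab at about 156°, so it needs about -110° (clockwise). One stroke does it: put the shut fingers in the gap near -95° and push the -140° arm round the robot's side. First I'll move above the gap, close the fingers and square the yaw.

```bash
python3 -m crank '[[1,-0.7,0,0.02,0],[3,-2,0,0.04,0],[6,-4,0,0.06,0],[9,-6.1,0,0.08,0],[12,-8.2,0,0.1,0],[15,-10.2,0,0.12,0],[18,-12.3,0,0.14,0],[21,-14.3,0,0.16,0],[24,-16.4,0,0.18,0],[27,-18.4,0,0.2,0],[30,-20.5,0,0.22,0],[33,-22.5,0,0.222,0],[36,-24.6,0,0.222,0],[39,-26.6,0,0.222,0],[41.5,-28.3,0,0.222,0],[43.5,-29.7,0,0.222,0],[44.8,-30.6,0,0.222,0],[45.4,-31,0,0.222,0],[45.4,-31,0,0.222,0],[45.4,-31,0,0.222,0]]' 30
python3 - <<'E'
from h import *
p,P,m=measure(); cv2.imwrite("pics/t1.png",cv2.resize(p[130:290,170:370,::-1],None,fx=4,fy=4,interpolation=2)[:600]); s=sense(); print(s["tool_pos"],s["tcp_rot"],s["ft_force"],s["finger_gap"])
Z=P[...,2]; X=P[...,:2]; r=np.hypot(X[...,0]-511.5,X[...,1]+130)
k=(Z>24)&(Z<40)&(r>118)&(r<136)&(X[...,0]<430)&(X[...,1]>-100)&(X[...,1]<-50); print("tab",X[k].mean(0),k.sum(),X[k].round(0).tolist()[:40])
E
```

```text
time: 2.2
tool_pos: [506.2, -183.7, 228.1]
tcp_rot: [180.0, 0.0, -0.0]
ft_force: [-0.5, -0.5, -0.1]
finger_gap: 0.2
grip_force: 0.0
[ 506.13961492 -183.88396348  228.1546978 ] [ 1.79985197e+02  1.99736975e-02 -6.78550202e-02] [ 0.45908783  0.27629325 -0.34391292] 0.18390324156928936
tab [398.1286952  -75.05535687] 20 [[403.0, -65.0], [403.0, -68.0], [403.0, -71.0], [400.0, -65.0], [401.0, -68.0], [400.0, -71.0], [400.0, -73.0], [400.0, -75.0], [398.0, -70.0], [398.0, -73.0], [398.0, -76.0], [398.0, -78.0], [397.0, -80.0], [397.0, -83.0], [395.0, -75.0], [395.0, -78.0], [395.0, -80.0], [395.0, -83.0], [395.0, -85.0], [392.0, -83.0]]
```

View pics/t1.png

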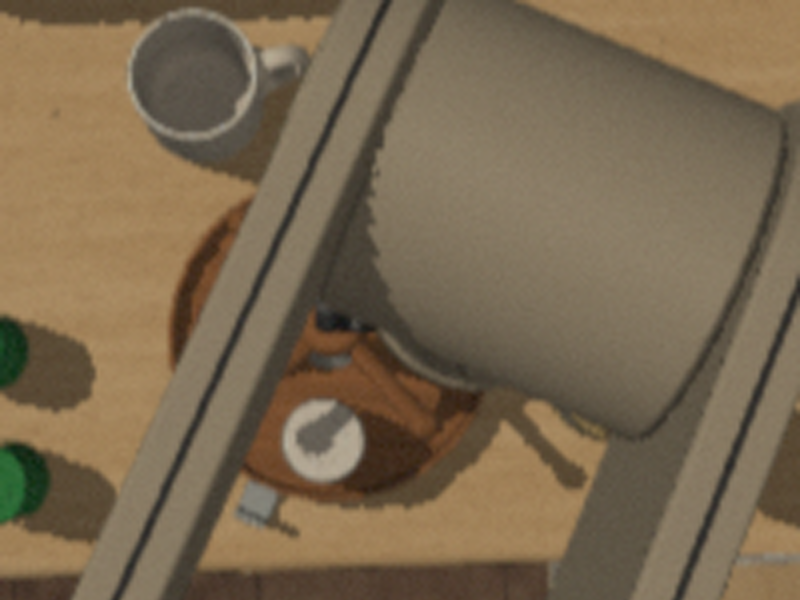

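The gap is clear: the fingers stand over it and the tab shows at crop (258,503). The tab is at (398,-75), which is 154.1°, so the tray must turn about -112°. I'll descend and work out the arc.

```bash
python3 -m crank '[[0,0,0.5,0,0],[0,0,1.5,0,0],[0,0,2.5,0,0],[0,0,3.5,0,0],[0,0,4.5,0,0],[0,0,5.4,0,0],[0,0,6.1,0,0],[0,0,6.5,0,0],[0,0,6.5,0,0]]'
python3 - <<'E'
import numpy as np
for t in range(-95,-240,-5):
    a=np.radians(t); print(t, round((511.5+52*np.cos(a)-506.2)/10,2), round(-(-130+52*np.sin(a)+183.7)/10,2))
E
```

```text
time: 3.15
tool_pos: [506.4, -182.9, 162.5]
tcp_rot: [-180.0, 0.1, -0.0]
ft_force: [0.4, 0.1, 0.9]
finger_gap: -0.2
grip_force: 0.0
-95 0.08 -0.19
-100 -0.37 -0.25
-105 -0.82 -0.35
-110 -1.25 -0.48
-115 -1.67 -0.66
-120 -2.07 -0.87
-125 -2.45 -1.11
-130 -2.81 -1.39
-135 -3.15 -1.69
-140 -3.45 -2.03
-145 -3.73 -2.39
-150 -3.97 -2.77
-155 -4.18 -3.17
-160 -4.36 -3.59
-165 -4.49 -4.02
-170 -4.59 -4.47
-175 -4.65 -4.92
-180 -4.67 -5.37
-185 -4.65 -5.82
-190 -4.59 -6.27
-195 -4.49 -6.72
-200 -4.36 -7.15
-205 -4.18 -7.57
-210 -3.97 -7.97
-215 -3.73 -8.35
-220 -3.45 -8.71
-225 -3.15 -9.05
-230 -2.81 -9.35
-235 -2.45 -9.63
```

```bash
python3 -m crank '[[-0.15,-0.22,0,0,0],[-0.37,-0.25,0,0,0],[-0.6,-0.3,0,0,0],[-0.82,-0.35,0,0,0],[-1.04,-0.41,0,0,0],[-1.25,-0.48,0,0,0],[-1.46,-0.57,0,0,0],[-1.67,-0.66,0,0,0],[-1.87,-0.76,0,0,0],[-2.07,-0.87,0,0,0],[-2.26,-0.99,0,0,0],[-2.45,-1.11,0,0,0],[-2.63,-1.25,0,0,0],[-2.81,-1.39,0,0,0],[-2.98,-1.54,0,0,0],[-3.15,-1.69,0,0,0],[-3.3,-1.86,0,0,0],[-3.45,-2.03,0,0,0],[-3.45,-2.03,0,0,0]]'
python3 - <<'E'
from h import *
p,P,m=measure(np.array([511.5,-130]))
z=snapshot("scene"); cv2.imwrite("pics/s2.png",cv2.resize(z[0][150:260,230:360,::-1],None,fx=5,fy=5,interpolation=2))
E
```

```text
time: 5.05
tool_pos: [472.0, -162.5, 163.2]
tcp_rot: [-180.0, 0.0, -0.0]
ft_force: [-0.4, -0.2, 0.4]
finger_gap: -0.4
grip_force: 0.0
```

View pics/s2.png

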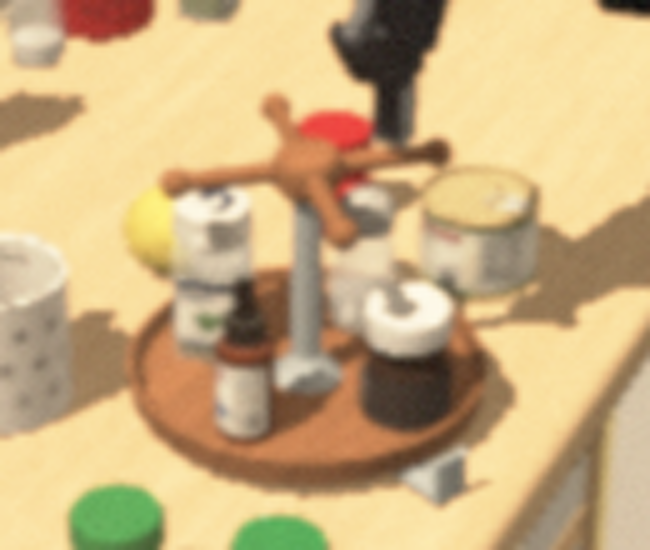

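Run:
```python
from h import *
t=sense()["tool_pos"]; print(t, sense()["ft_force"])
f=lambda n,p:((proj(n,p)-[230,150])*5).round(0)
for n,p in [("tip",t-[0,0,22]),("tcp",t),("b-140",(511.5+75*np.cos(np.radians(-140)),-130+75*np.sin(np.radians(-140)),155)),("b-50",(511.5+75*np.cos(np.radians(-50)),-130+75*np.sin(np.radians(-50)),155)),("b40",(511.5+75*np.cos(np.radians(40)),-130+75*np.sin(np.radians(40)),155)),("b130",(511.5+75*np.cos(np.radians(130)),-130+75*np.sin(np.radians(130)),155)),("hub",(511.5,-130,155)),("salt",(506,-198,108))]: print(n,f("scene",p))
p,d=snapshot("scene"); Q=pts("scene",d)
for u,v in [(395,130),(395,100),(380,70),(430,152),(370,157)]: print(u,v,Q[150+v//5,230+u//5].round(0))
```

```text
[ 472.21792237 -162.70593087  163.23380095] [0.18787023 0.21878727 0.11267993]
tip [389. 174.]
tcp [390. 139.]
b-140 [431. 147.]
b-50 [269. 102.]
b40 [168. 178.]
b130 [335. 229.]
hub [301. 163.]
salt [360. 185.]
395 130 [ 466. -155.  174.]
395 100 [ 464. -148.  196.]
380 70 [ 461. -122.  227.]
430 152 [ 452. -171.  157.]
370 157 [ 480. -154.  156.]
```

Run:
```python
from h import *
p,d=snapshot("scene"); Q=pts("scene",d)
for v in range(168,190): print(v,[(Q[v,u].round(0).astype(int).tolist(),int(p[v,u].sum())) for u in (306,308,310,312)])
P,D=snapshot("top"); T=pts("top",D); k=(T[...,2]>145)&(T[...,2]<180)&(np.hypot(T[...,0]-511.5,T[...,1]+130)<90); print(T[k].min(0),T[k].max(0),k.sum())
print(proj("top",(472,-163,141)), proj("top",(472,-163,230)))
cv2.imwrite("pics/t3.png",cv2.resize(P[165:275,195:345,::-1],None,fx=5,fy=5,interpolation=2))
```

```text
168 [([472, -148, 201], 113), ([460, -134, 210], 113), ([466, -160, 197], 217), ([462, -164, 196], 325)]
169 [([474, -151, 196], 138), ([465, -144, 201], 108), ([464, -155, 196], 238), ([463, -167, 191], 334)]
170 [([472, -149, 194], 135), ([466, -148, 196], 119), ([462, -153, 195], 229), ([460, -162, 191], 337)]
171 [([471, -146, 193], 127), ([466, -148, 193], 125), ([462, -153, 192], 228), ([460, -161, 188], 346)]
172 [([473, -149, 188], 139), ([465, -145, 192], 118), ([464, -156, 187], 234), ([461, -165, 183], 368)]
173 [([472, -149, 185], 128), ([465, -146, 188], 122), ([463, -155, 184], 228), ([460, -163, 181], 380)]
174 [([475, -154, 179], 129), ([466, -148, 184], 117), ([461, -151, 184], 226), ([460, -161, 179], 376)]
175 [([475, -154, 176], 151), ([465, -145, 182], 133), ([462, -152, 180], 234), ([460, -163, 175], 370)]
176 [([471, -146, 178], 186), ([466, -149, 177], 155), ([464, -157, 174], 241), ([460, -162, 172], 394)]
177 [([474, -152, 171], 282), ([467, -150, 173], 192), ([-12, 947, 813], 263), ([585, -457, -2], 460)]
178 [([476, -157, 165], 418), ([467, -150, 170], 302
[... 617 characters left out ...]
3], 613), ([570, -406, -1], 624), ([565, -411, -2], 634)]
185 [([580, -395, -2], 584), ([575, -401, -4], 598), ([568, -401, -2], 604), ([561, -401, 0], 628)]
186 [([579, -392, -4], 451), ([573, -395, -4], 450), ([564, -392, 0], 452), ([560, -399, -3], 554)]
187 [([574, -381, -1], 436), ([568, -384, -1], 378), ([561, -385, 0], 374), ([557, -392, -2], 437)]
188 [([496, -205, 103], 511), ([564, -376, 0], 400), ([559, -381, -1], 358), ([552, -380, 1], 375)]
189 [([495, -202, 102], 583), ([564, -375, -3], 403), ([557, -376, -2], 357), ([551, -380, -3], 382)]
[560.24711498 -88.08374796 156.99860938] [576.00007264 -74.57071278 166.66851591] 37
[267.83632045 227.14439172] [269.83030533 226.09692549]
```

View pics/t3.png

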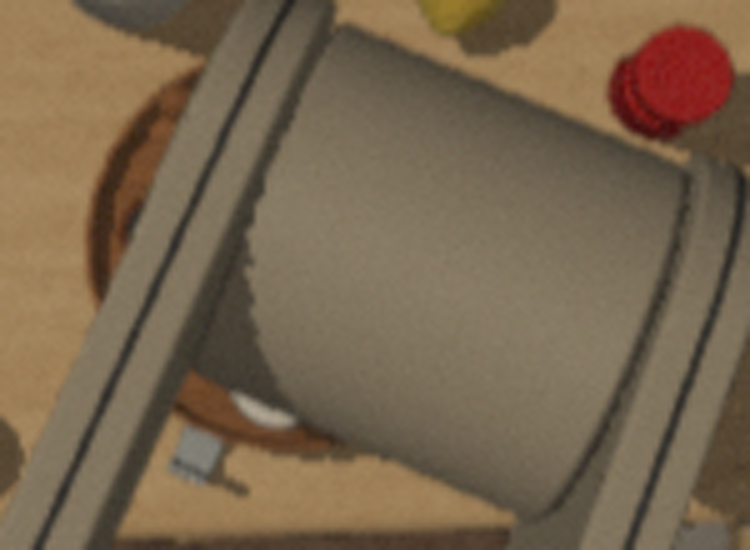

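The side view shows the shut fingertips ending at z≈165, about level with the TCP, just above the arm at crop (395,140). The fingers passed over the arm without touching it, and the cross hasn't turned. I'll back up to the gap, go 21 mm lower (only the 108 mm salt shaker is below there), and check with the depth image.

```bash
python3 -m crank '[[0.5,0.4,0,0,0],[1,0.8,0,0,0],[1.5,1.1,0,0,0],[2,1.4,0,0,0],[2.5,1.65,0,0,0],[3.05,1.86,0,0,0],[3.05,1.86,0,0,0],[3.05,1.86,0.5,0,0],[3.05,1.86,1,0,0],[3.05,1.86,1.5,0,0],[3.05,1.86,2.1,0,0],[3.05,1.86,2.1,0,0]]'
python3 - <<'E'
from h import *
t=sense()["tool_pos"]; p,d=snapshot("scene"); Q=pts("scene",d)
k=(np.hypot(Q[...,0]-t[0],Q[...,1]-t[1])<28)&(Q[...,2]>112)&(p.astype(int).sum(-1)<260)
print(k.sum(), np.percentile(Q[k][:,2],[0,1,3,10,50])); print([proj("scene",t-[0,0,z]).round(1) for z in(0,22)])
cv2.imwrite("pics/s3.png",cv2.resize(p[150:260,230:360,::-1],None,fx=5,fy=5,interpolation=2))
E
```

```text
time: 6.5
tool_pos: [501.8, -180.9, 140.7]
tcp_rot: [-179.9, 0.1, -0.0]
ft_force: [-0.3, 0.4, -0.3]
finger_gap: -0.3
grip_force: 0.0
264 [149.62646483 152.57087635 154.79403002 165.43601062 216.18803868]
[array([300.9, 179.9]), array([300.8, 186.6])]
```

View pics/s3.png

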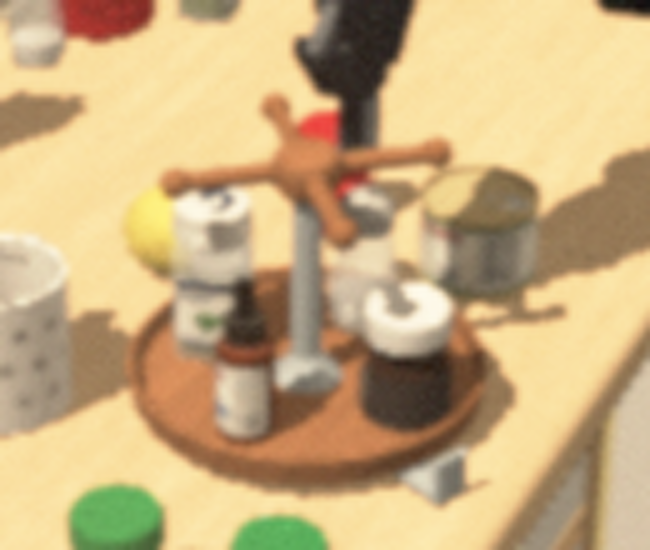

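```bash
python3 -m crank '[[-0.2,-0.04,0,0,0],[-0.4,-0.08,0,0,0],[-0.6,-0.14,0,0,0],[-0.81,-0.2,0,0,0],[-1.02,-0.29,0,0,0],[-1.23,-0.38,0,0,0],[-1.43,-0.48,0,0,0],[-1.63,-0.59,0,0,0],[-1.82,-0.71,0,0,0],[-2.01,-0.83,0,0,0],[-2.19,-0.97,0,0,0],[-2.37,-1.11,0,0,0],[-2.54,-1.26,0,0,0],[-2.71,-1.41,0,0,0],[-2.86,-1.58,0,0,0],[-3.01,-1.75,0,0,0]]'
python3 - <<'E'
from h import *
print(sense()["ft_force"])
p,d=snapshot("scene"); Q=pts("scene",d)
k=(Q[...,2]>145)&(Q[...,2]<170)&(np.hypot(Q[...,0]-511.5,Q[...,1]+130)<90)&(np.hypot(Q[...,0]-511.5,Q[...,1]+130)>30)&(p[...,0].astype(int)-p[...,2]>40)
a=np.arctan2(Q[k][:,1]+130,Q[k][:,0]-511.5); print(np.degrees(np.angle(np.exp(4j*a).mean()))/4, k.sum())
p,d=np.load("scene0.npz")["p"],np.load("scene0.npz")["d"];Q=pts("scene",d)
k=(Q[...,2]>145)&(Q[...,2]<170)&(np.hypot(Q[...,0]-511.5,Q[...,1]+130)<90)&(np.hypot(Q[...,0]-511.5,Q[...,1]+130)>30)&(p[...,0].astype(int)-p[...,2]>40)
a=np.arctan2(Q[k][:,1]+130,Q[k][:,0]-511.5); print("start",np.degrees(np.angle(np.exp(4j*a).mean()))/4, k.sum())
E
```

```text
time: 8.15
tool_pos: [472.5, -163.8, 142.3]
tcp_rot: [180.0, -0.0, -0.0]
ft_force: [3.1, -1.8, 2.6]
finger_gap: 0.1
grip_force: 1.7
[ 3.10954332 -1.79838197  2.57081526]
18.907582733484873 310
start 39.88199884682096 291
```

Contact: the tray has turned about -21° and follows. I'll go 6 mm deeper for a safer hold and continue the arc.

```bash
python3 -m crank '[[-0.08,-0.04,0.3,0,0],[-0.08,-0.04,0.6,0,0],[-0.22,-0.22,0.6,0,0],[-0.36,-0.4,0.6,0,0],[-0.48,-0.59,0.6,0,0],[-0.6,-0.78,0.6,0,0],[-0.71,-0.98,0.6,0,0],[-0.81,-1.18,0.6,0,0],[-0.9,-1.39,0.6,0,0],[-0.99,-1.6,0.6,0,0],[-1.06,-1.81,0.6,0,0],[-1.12,-2.03,0.6,0,0],[-1.17,-2.25,0.6,0,0],[-1.22,-2.48,0.6,0,0],[-1.25,-2.7,0.6,0,0],[-1.28,-2.93,0.6,0,0],[-1.29,-3.15,0.6,0,0],[-1.3,-3.38,0.6,0,0],[-1.29,-3.6,0.6,0,0],[-1.28,-3.83,0.6,0,0]]'
cat >> h.py <<'E'
def armang():
    p,d=snapshot("scene"); Q=pts("scene",d); r=np.hypot(Q[...,0]-511.5,Q[...,1]+130)
    k=(Q[...,2]>145)&(Q[...,2]<170)&(r<90)&(r>30)&(p[...,0].astype(int)-p[...,2]>40)
    a=np.arctan2(Q[k][:,1]+130,Q[k][:,0]-511.5); return np.degrees(np.angle(np.exp(4j*a).mean()))/4,k.sum()
E
python3 -c "
from h import *
print(armang(),sense()['ft_force'],sense()['tool_pos'])"
```

```text
time: 10.2
tool_pos: [459.7, -125.3, 136.1]
tcp_rot: [-180.0, 0.0, -0.0]
ft_force: [0.0, -3.1, -0.6]
finger_gap: 0.1
grip_force: 1.5
(np.float64(-27.34689949823055), np.int64(248)) [ 0.9754236  -2.28324808  0.34740851] [ 459.67508303 -124.8865222   136.09531884]
```

```bash
python3 -m crank '[[0.02,-0.22,0,0,0],[0.06,-0.45,0,0,0],[0.11,-0.67,0,0,0],[0.16,-0.9,0,0,0],[0.22,-1.12,0,0,0],[0.29,-1.33,0,0,0],[0.38,-1.54,0,0,0],[0.47,-1.75,0,0,0],[0.57,-1.95,0,0,0],[0.68,-2.15,0,0,0],[0.8,-2.34,0,0,0],[0.92,-2.53,0,0,0],[1.06,-2.71,0,0,0],[1.2,-2.89,0,0,0],[1.35,-3.06,0,0,0],[1.5,-3.23,0,0,0],[1.65,-3.37,0,0,0],[1.75,-3.46,0,0,0]]'; python3 -c "
from h import *
print(armang(),sense()['ft_force'],sense()['tool_pos'])"
```

```text
time: 12.05
tool_pos: [477.3, -90.7, 136.1]
tcp_rot: [-180.0, 0.0, -0.0]
ft_force: [-1.9, -2.5, -1.3]
finger_gap: -0.1
grip_force: 1.2
(np.float64(19.309154347439488), np.int64(250)) [-0.27574286 -1.11972927 -0.69897191] [477.48560358 -90.52781894 136.13554199]
```

```bash
python3 -m crank '[[-0.2,0.17,0,0,0],[-0.5,0.45,0,0,0],[-0.7,0.6,0,0,0],[-0.7,0.6,-0.5,0,0],[-0.7,0.6,-1.5,0,0],[-0.7,0.6,-3,0,0],[-0.7,0.6,-5,0,0],[-0.7,0.6,-7,0,0],[-0.7,0.6,-9,0,0],[-1.5,2,-9,0,0],[-2.5,5,-9,0,0],[-4,9,-9,0,0],[-6,13,-9,0,0],[-7.5,17,-9,0,0],[-9,21,-9,0,0],[-10.5,25,-9,0,0],[-11.5,28,-9,0,0],[-12,30,-9,0,0],[-12,30,-9,0,0],[-12,30,-9,0,0]]'
python3 - <<'E'
from h import *
p,P,m=measure(np.array([511.5,-130.])); print({k:m[k] for k in("tray","arm","ncr")},armang())
Z=P[...,2]; X=P[...,:2]; r=m["r"]; sat=m["sat"]
k=(Z>92)&(Z<113)&(r>45)&(r<90)&(abs(np.degrees(m["a"])-155)<25); c=X[k].mean(0); print("salt",c,k.sum(),np.degrees(np.arctan2(c[1]+130,c[0]-511.5)),np.hypot(c[0]-511.5,c[1]+130))
cv2.imwrite("pics/t9.png",cv2.resize(p[165:275,195:345,::-1],None,fx=5,fy=5,interpolation=2))
E
```

```text
time: 14.1
tool_pos: [357.4, -391.2, 227.3]
tcp_rot: [180.0, -0.0, -0.1]
ft_force: [0.6, 0.0, -0.2]
finger_gap: -0.3
grip_force: 0.0
{'tray': array([ 511.76786787, -129.95332438,  103.80905398]), 'arm': np.float64(18.25859282322423), 'ncr': np.int64(922)} (np.float64(18.36131098077897), np.int64(297))
salt [449.86369593 -99.72709602] 166 153.84186253467703 68.66937231629028
```

View pics/t9.png

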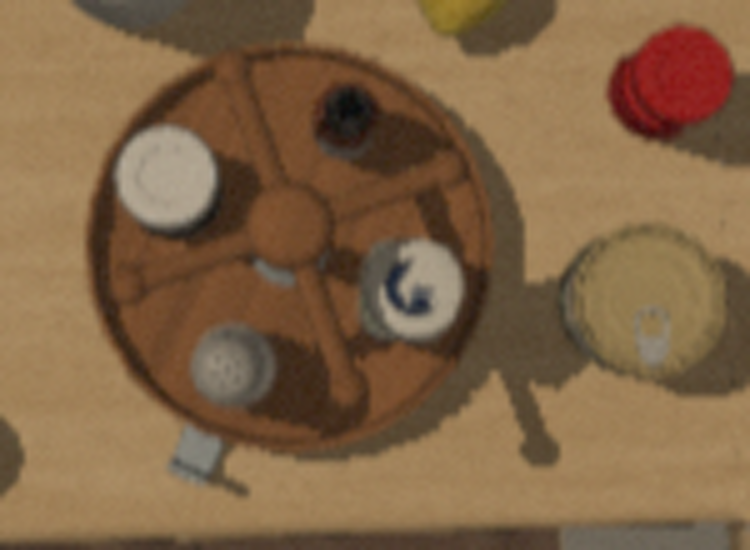

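The salt shaker (crop (233,365)) is at 153.8°, and the tab (crop (195,455)) is at 154.1°. The other jars stand upright and the arm is clear, so I'm handing in.

```bash
python3 -c "
from bench import hand_in
print(hand_in())"
```

```text
the job is handed in; nothing more can be done
None
```

I turned the carousel about 112° clockwise, so the salt shaker now stands in line with the index tab (153.8° measured against 154.1°), with all four jars upright and the arm drawn back clear; the job is handed in, but no verdict came back.

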